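Push a slide case home in its filing lane

ROBOT

A 7-joint arm with a two-finger parallel gripper is mounted at the origin on the work surface. World frame = base frame: x ahead of the robot, y to its left, z up, the work surface at z = 0. Lengths are in m, angles in rad, forces in N, time in s.
With the tool pointing down it reaches from about 0.425 to 0.875 m from the base axis. Payload 4.7 kg.
Tool frame: the origin (TCP) lies at the centre of the arm's flange, where the gripper is bolted on; the fingertips stand 182 mm ahead of it and the grasp point (between the pads) lies 164 mm ahead of it; x points along the fingers, y is the direction in which the jaws open and shut, and the axes are right-handed (so a half turn about x gives the same grasp; the last joint's range is limited). The gripper opens to 87 mm and grips with 3 to 60 N. Pads are 19 mm wide; open, the fingers measure 117 mm over their backs; the gripper's body (75 mm by 190 mm) begins 51 mm behind the grasp point.
Start: joints at [-1.207, 0.321, -0.07, 1.45, 0.023, 1.371, -0.057], TCP at [0.223, 0.611, 0.405] pointing down, gripper open.
Joint ranges: [-2.86, 2.86], [-0.3, 2.09], [-1.38, 1.24], [0.06, 2.45], [-1.56, 4.7], [0.09, 2.05], [-2.69, 2.69]. Speed limits (rad/s): [2.57, 2.57, 3.14, 3.14, 3.14, 3.14, 3.14].

INTERFACE

Orientations are given as a rotation vector (axis times angle).
In Python, from bench import ctrl gives the robot as it stands.
- The arm moves only by the shell command python3 -m crank 'ROWS' [FORCE]. ROWS is JSON, one flat list of numbers, 7 for each row, row after row: the shift along the tool's x, y, z in mm, then the turn, a rotation vector about the tool's x, y, z in rad, then the finger opening in mm, from 0 to 87. A call has exactly 5 rows; each row shifts and turns the commanded pose from where the row before left it, along the tool's axes as they then stand; what a row does not reach is not made up. A row lasts 1/8 s, in which the tool goes at most 62.5 mm and 10.7 degrees, less where a joint would pass 70% of its speed; a pose out of reach is approached as far as the arm can. A call with a gripper value outside its range is refused whole. The fingers move at their own pace and stop on an object; FORCE is the grip in N (left out, the last holds). Time passes only in rows, so rows that do not move let the fingers close, or fill a call up. It gives the time, the measured TCP pose, the force and the opening at its end, in the units of the state.
- ctrl.get_state(): the state, without advancing time (a new reading comes with each control period).
- ctrl.get_image(name): name is "scene" or "top"; returns the picture (400x640x3 uint8, red, green, blue); there is no depth.
- ctrl.camera_params(name): a dict with "K" (3x3 intrinsics, pixels), "world_to_cam" (4x4, takes a point from world to camera coordinates). Camera axes: x right, y down, z forward; pixel columns grow to the right and rows downward; lengths in m; the calibration is good to about 2 mm. A picture is of the moment at which its call begins. camera_params takes no time and is no camera call.
- ctrl.close_job(): hands the job in, once; it reports no verdict.
Trained networks look in the newest picture that a camera, given by its name, has taken for a name from the list of things; names that differ only in an ending like _2 or _b are one class to them, and where a whole thing is asked for, a point or a joint stands for the part that bears it (a point fixed in the world has none). Each returns a list of dicts, best first, with "confidence" (0 to 1); they miss things now and then, are a little off and sometimes report something else, mostly with a low value. They report only what shows in the picture. A call takes as long as a camera call. They do not tell look-alikes from the thing itself.
- ctrl.regions_of(camera, target): "region" (400x640 bool, what is visible of it) and "at" ([column, row] in pixels, amid what is visible of it).
- ctrl.mark_of(camera, target): "at" ([column, row] in pixels: a listed point, or the origin of a listed thing).
The state is a dict: "time": time; "joint_positions": joint angles; "qd": joint speeds; "joint_torque": joint torques, N m; "position": TCP position; "tool_rot": TCP orientation; "ft_force": force on the tool from outside, world axes, zero at the start; "torque": the same for the moment, N m; "grip_width": opening from 0.0 (shut) to 1.0 (fully open).
Only numpy, scipy, OpenCV 4.12 (cv2) and the standard library are available. Lean on these libraries where they do the work, as an engineer would, in place of code of your own. Each camera call takes 0.05 s, during which the arm holds its last target.

TASK

With the fingertips, push the loose white slide case that stands in front of the two-lane filing rack into the empty lane, all the way home so that it sits square against the stop bar at the lane's end. On the way neither the case nor the robot may touch the guide rails; straighten and centre the case first by nudging it if it stands crooked or to one side. Only push it: do not grip, lift or tip it, leave everything else where it is, and end clear of it.

Things in the scene. Friction and masses are not known exactly. Their poses are not given: they have to be found in the camera images.
- case_center (a point): Centre of the loose white plastic slide case to be pushed, half-way up. A closed box 100 mm long (its x, into the lane), 94 mm wide (y), 60 mm high (z up), 0.2 to 0.4 kg, too wide for the gripper, with a thin grey lid seam and blank labels on its top and near (-x) face. It slides on the rack's base plate with ordinary friction.
- bay: Home place in the empty lane (either of the two), marked by a flat blank paper card, 50 x 36 mm. Origin on the plate's top, 4 mm above the bench, where the middle of the case's underside is when home; x along the lane towards the stop bar, y across, z up. Rails' inner faces at y = -58 and +58 mm: 11 mm free on each side of a centred case. Lane mouth at x = -100 mm, stop bar's face at x = +50 mm.
- rack: Fixed filing rack: grey base plate 355 x 256 x 4 mm, two lanes side by side, an aluminium stop bar across both lane ends (top 32 mm above the bench). Origin on the bench under the middle of the two mouths; x along the lanes away from the robot, y to the left, z up. Plate from x = -190 (open apron before the lanes) to +165 mm. Lane middle lines at y = -61 and +61, stop's face at x = +150 mm.
- rails: The three aluminium guide rails on the rack, not to be touched: each 150 mm long (x = 0 to 150), 6 mm wide, at y = -122, 0 and +122 mm, their tops 20 mm above the bench (16 mm above the plate). Same origin and axes as the rack.
- stored_case: An identical slide case (100 x 94 x 60 mm) already home in the other lane; leave alone. Origin at the middle of its underside.
- vial: Small amber vial, 24 mm across, 45 mm high, standing in the other lane just inside its mouth; leave alone. Origin at its underside.
- jar: Clear specimen jar with a lid, 60 mm across, 70 mm high, on the bench to the left of the rack; leave alone. Origin at its underside.
- dishes: Stack of clear round dishes, 86 mm across, 42 mm high, on the bench to the right of the rack; leave alone. Origin at its underside.
- wash_bottle: White wash bottle with a bent spout, 68 mm across, 210 mm high, on the right of the bench; leave alone. Origin at its underside.
- forceps: Steel forceps lying on a board on the right of the bench, 115 mm long, 6 mm thick; leave alone. Origin at the middle of the underside.
- waste_tub: Red plastic waste tub, 146 mm across, 170 mm high, on the left of the bench; leave alone. Origin at its underside.
- case: The same case, same axes, origin at the middle of its underside (30 mm below its centre). It starts on the plate in front of the empty lane, 185 to 210 mm short of home, up to 22 mm to one side of the lane's middle line and turned up to 0.16 rad.
There are look-alikes about, which are no part of the job. Leave any brown or green look-alike of the case alone.

How it is judged:
By the outcome, as a careful person would: the job done as asked, in the order asked, and still so for the second after the job is handed in, with the robot touching nothing.
It also fails if it takes over 72 s, if anything falls off the work surface, if the arm or the gripper's body presses on something with over 40 N, if the wrist force passes 120 N, or if a joint passes its speed limit or range.

## Working session

There is one attempt and no reset: what is moved stays moved. The work goes in short steps, Python scripts to look and compute and a shell command to move; the robot and the scene stay as the last step left them, time stands still between calls to the robot, and variables do not carry over. Pictures are saved under pics/ and viewed, and the job is handed in when it is done.

```bash
mkdir -p pics; ls
cat > h.py <<'E'
import numpy as np,cv2
from bench import ctrl
def save(n,f):
    im=ctrl.get_image(n); cv2.imwrite('pics/'+f,im[:,:,::-1]); return im
def proj(n,P):
    c=ctrl.camera_params(n);T=np.array(c['world_to_cam']);K=np.array(c['K'])
    P=np.atleast_2d(P);q=(T[:3,:3]@P.T).T+T[:3,3];u=(K@q.T).T;return u[:,:2]/u[:,2:]
def back(n,uv,z):
    c=ctrl.camera_params(n);T=np.array(c['world_to_cam']);K=np.array(c['K'])
    R=T[:3,:3];o=-R.T@T[:3,3];d=R.T@np.linalg.inv(K)@np.array([uv[0],uv[1],1.]);return o+d*(z-o[2])/d[2]
E
python3 - <<'E'
from h import *
s=ctrl.get_state();print(s)
for n in('scene','top'):
    save(n,n+'1.png');c=ctrl.camera_params(n);T=np.array(c['world_to_cam']);print(n,-T[:3,:3].T@T[:3,3],c['K'])
    for t,z in(('case_center',.034),('bay',.004),('rack',0),('stored_case',.004),('vial',.004)):
        for r in ctrl.mark_of(n,t): print(n,t,np.round(r['at']),round(r['confidence'],2),back(n,r['at'],z).round(4))
E
```

```text
pics
{'time': 0.0, 'joint_positions': array([-1.20692519,  0.32183949, -0.07007629,  1.45166439,  0.02260515,
        1.37080262, -0.05688892]), 'qd': array([-0.00019003, -0.00035656,  0.00031478, -0.00066336,  0.00043952,
       -0.00038363,  0.00039125]), 'joint_torque': array([ 1.76059707e-04, -4.91289246e+01, -4.03486155e-01, -3.12523091e+01,
       -6.36083423e-02,  4.38966625e-02,  1.97577883e-04]), 'position': array([0.22271042, 0.61044085, 0.40365573]), 'tool_rot': array([ 0.27292904,  1.55354981, -0.27594685]), 'ft_force': array([ 0.44282054, -0.74053024,  0.39013682]), 'torque': array([-0.00213271,  0.06525052,  0.02907169]), 'grip_width': 0.9969449462873874}
scene [1.10546821 0.5480346  0.70321804] [[366.4076954    0.         318.2121306 ]
 [  0.         366.4076954  201.32617342]
 [  0.           0.           1.        ]]
scene case_center [312. 198.] 0.76 [ 0.5202 -0.0317  0.034 ]
scene case_center [266. 159.] 0.76 [ 0.4798 -0.2855  0.034 ]
scene case_center [330. 159.] 0.71 [ 0.3288 -0.1366  0.034 ]
scene case_center [299. 233.] 0.57 [0.645  0.0425 0.034 ]
scene bay [25
[... 305 characters left out ...]
 ]
scene vial [307. 302.] 0.26 [0.7637 0.1945 0.004 ]
top [0.26734809 0.00243602 1.28150127] [[418.99221869   0.         317.9866183 ]
 [  0.         418.99221869 196.24118083]
 [  0.           0.           1.        ]]
top case_center [329. 205.] 0.81 [ 0.5225 -0.0315  0.034 ]
top case_center [415. 217.] 0.58 [ 0.4855 -0.2917  0.034 ]
top case_center [368. 270.] 0.55 [ 0.3279 -0.1437  0.034 ]
top bay [332. 148.] 0.7 [ 0.7154 -0.0433  0.004 ]
top rack [309. 178.] 0.92 [0.6162 0.0309 0.    ]
top rack [291. 162.] 0.61 [0.6705 0.087  0.    ]
top rack [382. 156.] 0.34 [ 0.6899 -0.2028  0.    ]
top stored_case [295. 143.] 0.66 [0.7342 0.0763 0.004 ]
top vial [293. 164.] 0.5 [0.6606 0.0822 0.004 ]
```

View pics/scene1.png

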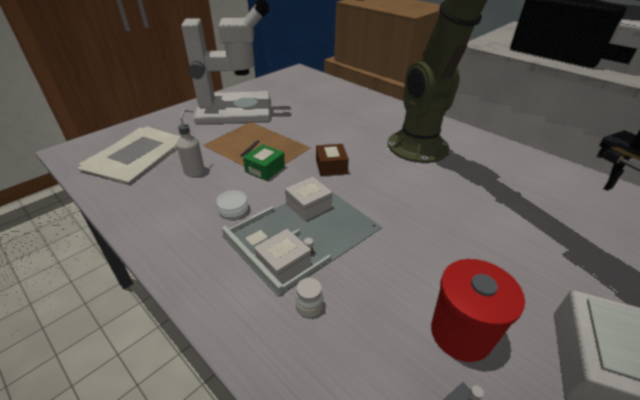

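View pics/top1.png

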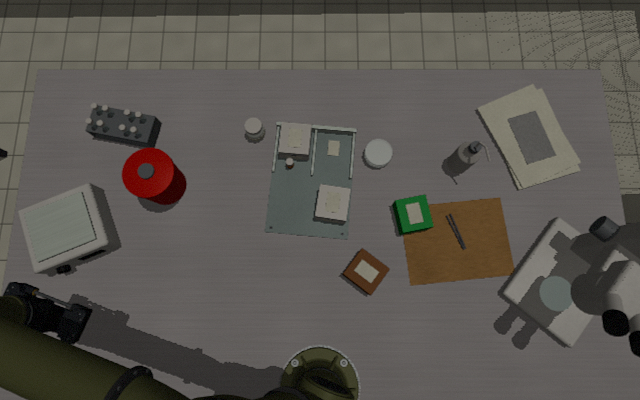

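Run:
```python
import cv2
a=cv2.imread('pics/top1.png')[110:260,250:400];cv2.imwrite('pics/top1z.png',cv2.resize(a,(600,600),interpolation=cv2.INTER_CUBIC))
a=cv2.imread('pics/scene1.png')[160:310,220:400];cv2.imwrite('pics/scene1z.png',cv2.resize(a,(720,600),interpolation=cv2.INTER_CUBIC))
```

```text
(no output)
```

View pics/top1z.png

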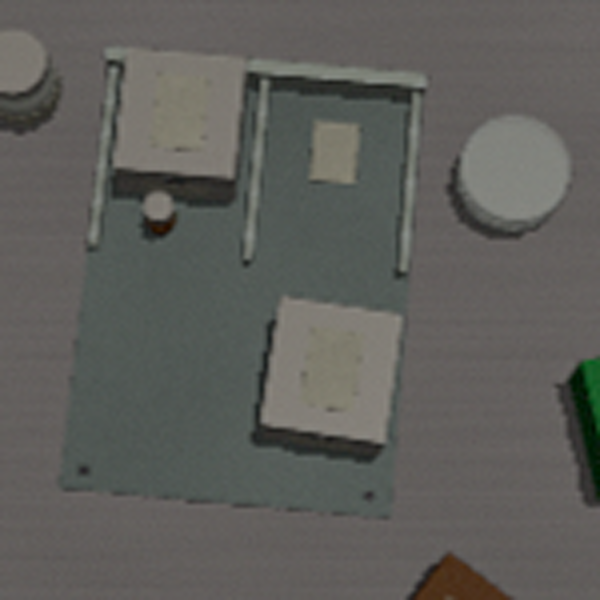

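View pics/scene1z.png

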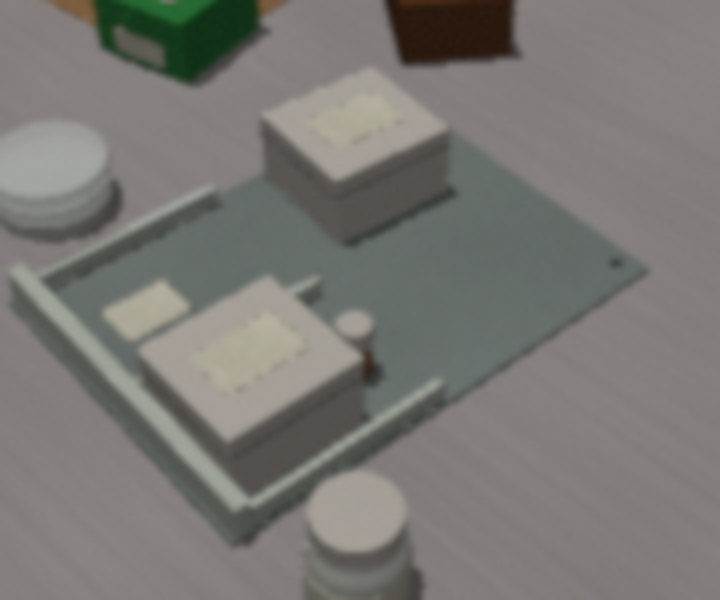

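```bash
cat > fit.py <<'E'
from h import *
from scipy.optimize import least_squares
def un(p,o): return (np.array(p)+.5)/4-.5+np.array(o)
def SE(p,q): # 2d pose p on pts q(N,3)
    c,s=np.cos(p[2]),np.sin(p[2]);q=np.array(q,float);return np.c_[p[0]+c*q[:,0]-s*q[:,1],p[1]+s*q[:,0]+c*q[:,1],q[:,2]]
def fit(obs,p0):
    # obs list (cam,model pts,pix)
    f=lambda p:np.concatenate([(proj(n,SE(p,m))-x).ravel() for n,m,x in obs])
    r=least_squares(f,p0,loss='soft_l1');return r.x,f(r.x).reshape(-1,2)
E
python3 - <<'E'
from fit import *
to=(250,110);so=(220,160)
rt=([[-.19,.128,.004],[-.19,-.128,.004],[0,.122,.02],[0,0,.02],[0,-.122,.02]],un([(61,488),(388,517),(94,247),(247,263),(402,272)],to))
rs=([[-.19,.128,.004],[0,.122,.02],[0,-.122,.02],[0,0,.02]],un([(648,268),(438,383),(212,190),(318,280)],so))
ct=([[.05,.047,.06+.004],[.05,-.047,.064],[-.05,-.047,.064],[-.05,.047,.064]],un([(283,297),(403,315),(385,445),(262,428)],to))
cs=([[.05,-.047,.064],[.05,.047,.064],[-.05,.047,.064],[-.05,-.047,.064]],un([(262,122),(338,188),(450,128),(370,68)],so))
for nm,t,s,p0 in(('rack',rt,rs,[.62,.02,0]),('case',ct,cs,[.52,-.03,0])):
    for k,o in(('top',[('top',)+t]),('scene',[('scene',)+s]),('both',[('top',)+t,('scene',)+s])):
        p,r=fit(o,p0);print(nm,k,p.round(4),np.abs(r).max().round(2),r.round(1).tolist() if k=='both' else '')
E
```

```text
rack top [ 0.623   0.0226 -0.09  ] 0.89 
rack scene [ 0.626   0.0234 -0.087 ] 0.53 
rack both [ 0.6242  0.0226 -0.0901] 1.24 [[-0.6, -0.2], [0.9, -0.1], [-0.5, -0.6], [0.1, -1.2], [0.3, -0.2], [0.2, 0.2], [0.7, -0.5], [0.1, -0.7], [0.1, -0.7]]
case top [ 0.5249 -0.0421 -0.1506] 0.61 
case scene [ 0.5294 -0.0373 -0.1209] 0.73 
case both [ 0.5258 -0.0409 -0.1401] 1.88 [[-1.2, -0.2], [-0.1, -0.5], [0.3, -0.3], [-0.6, -0.4], [-0.6, -1.9], [-0.1, -1.5], [0.3, -0.3], [0.3, -0.7]]
```

```bash
cat > go.py <<'E'
from fit import *
from scipy.spatial.transform import Rotation as Ro
RACK=np.array([.6242,.0226,-.0901])
def toW(x,y): return SE(RACK,[[x,y,0]])[0,:2]
def toR(P):
    d=np.array(P[:2])-RACK[:2];c,s=np.cos(RACK[2]),np.sin(RACK[2]);return np.array([c*d[0]+s*d[1],-s*d[0]+c*d[1]])
def tool(yaw): # tool down, tool y at world yaw
    X=np.array([0,0,-1.]);Y=np.array([np.cos(yaw),np.sin(yaw),0]);return np.c_[X,Y,np.cross(X,Y)]
def plan(xr,yr,z,yaw):
    s=ctrl.get_state();R=Ro.from_rotvec(s['tool_rot']).as_matrix()
    T=tool(yaw);w=Ro.from_matrix(R.T@T).as_rotvec()
    d=np.r_[toW(xr,yr),z]-s['position']
    print('now rack',toR(s['position']).round(4),'z',s['position'][2].round(4),'yaw tool y',np.arctan2(R[1,1],R[0,1]).round(4),'tilt',(R[:,0]).round(3),'t',s['time'],'F',s['ft_force'].round(1),'w',round(s['grip_width']*87,1))
    print('rot',w.round(4),'deg',np.degrees(np.linalg.norm(w)).round(1),'shift(new axes) mm',(T.T@d*1000).round(1),'shift(cur axes)',(R.T@d*1000).round(1))
E
python3 - <<'E'
from go import *
th=RACK[2]
for y in (th,th+np.pi): plan(-.092,-.152,.405,y)
for y in (th+np.pi/2,th-np.pi/2): plan(-.17,-.072,.405,y)
print(toW(-.092,-.152))
E
```

```text
now rack [-0.4527  0.5495] z 0.4048 yaw tool y 1.221 tilt [ 0.  0. -1.] t 0.6 F [-0.7 -0.2  0.1] w 86.9
rot [ 1.3111e+00 -0.0000e+00 -1.0000e-04] deg 75.1 shift(new axes) mm [-2.000e-01  3.607e+02  7.015e+02] shift(cur axes) [-2.000e-01 -5.854e+02  5.288e+02]
now rack [-0.4527  0.5495] z 0.4048 yaw tool y 1.221 tilt [ 0.  0. -1.] t 0.6 F [-0.7 -0.2  0.1] w 86.9
rot [-1.8305e+00  1.0000e-04 -0.0000e+00] deg 104.9 shift(new axes) mm [-2.000e-01 -3.607e+02 -7.015e+02] shift(cur axes) [-2.000e-01 -5.854e+02  5.288e+02]
now rack [-0.4527  0.5495] z 0.4048 yaw tool y 1.221 tilt [ 0.  0. -1.] t 0.6 F [-0.7 -0.2  0.1] w 86.9
rot [-2.597e-01  1.000e-04 -1.000e-04] deg 14.9 shift(new axes) mm [-2.000e-01 -6.215e+02  2.827e+02] shift(cur axes) [-2.000e-01 -5.281e+02  4.328e+02]
now rack [-0.4527  0.5495] z 0.4048 yaw tool y 1.221 tilt [ 0.  0. -1.] t 0.6 F [-0.7 -0.2  0.1] w 86.9
rot [ 2.8819e+00 -1.0000e-04 -1.0000e-04] deg 165.1 shift(new axes) mm [-2.000e-01  6.215e+02 -2.827e+02] shift(cur axes) [-2.000e-01 -5.281e+02  4.328e+02]
[ 0.5188965  -0.12050546]
```

```bash
python3 -m crank '[0,0,0,0.164,0,0,50, 0,0,0,0.164,0,0,50, 0,0,0,0.164,0,0,50, 0,0,0,0.164,0,0,50, 0,0,0,0.164,0,0,50]' 10
python3 -m crank '[0,0,0,0.164,0,0,50, 0,0,0,0.164,0,0,50, 0,0,0,0.163,0,0,50, 0,24,46.8,0,0,0,50, 0,24,46.8,0,0,0,50]'
python3 -m crank '[0,24,46.8,0,0,0,50, 0,24,46.8,0,0,0,50, 0,24,46.8,0,0,0,50, 0,24,46.8,0,0,0,50, 0,24,46.8,0,0,0,50]'
python3 -m crank '[0,24,46.8,0,0,0,50, 0,24,46.8,0,0,0,50, 0,24,46.8,0,0,0,50, 0,24,46.8,0,0,0,50, 0,24,46.8,0,0,0,50]'
python3 - <<'E'
from go import *
plan(-.092,-.152,.212,RACK[2])
E
```

```text
time: 1.23
position: [0.2228, 0.6106, 0.4048]
tool_rot: [0.913, 1.371, -0.913]
ft_force: [-0.2, -0.2, 0.0]
grip_width: 0.596
time: 1.85
position: [0.2623, 0.5122, 0.4045]
tool_rot: [1.274, 1.165, -1.274]
ft_force: [0.7, 0.4, 0.2]
grip_width: 0.574
time: 2.48
position: [0.3611, 0.2675, 0.4051]
tool_rot: [1.276, 1.166, -1.274]
ft_force: [1.5, -0.2, 0.8]
grip_width: 0.573
time: 3.1
position: [0.4594, 0.0236, 0.4052]
tool_rot: [1.277, 1.165, -1.274]
ft_force: [0.5, -0.3, -0.1]
grip_width: 0.574
now rack [-0.1642 -0.0138] z 0.4052 yaw tool y -0.0898 tilt [ 0.001  0.001 -1.   ] t 3.1 F [ 0.5 -0.3 -0.1] w 49.9
rot [ 0.0003 -0.0013 -0.0011] deg 0.1 shift(new axes) mm [193.2  72.2 138.2] shift(cur axes) [193.1  71.9 138.5]
```

```bash
python3 -m crank '[0,24,46,0,0,0,50, 0,24,46,0,0,0,50, 0,24,46,0,0,0,50, 40,0,0,0,0,0,50, 40,0,0,0,0,0,50]'
python3 - <<'E'
from go import *
plan(-.092,-.152,.212,RACK[2])
im=save('top','t2.png');im=save('scene','s2.png')
E
```

```text
time: 3.72
position: [0.5188, -0.1193, 0.3243]
tool_rot: [1.277, 1.163, -1.275]
ft_force: [-0.2, 0.2, -0.1]
grip_width: 0.573
now rack [-0.0923 -0.1508] z 0.3243 yaw tool y -0.0915 tilt [ 0.002  0.    -1.   ] t 3.725 F [-0.2  0.2 -0.1] w 49.9
rot [-0.0014 -0.0002 -0.0018] deg 0.1 shift(new axes) mm [112.3   0.3   1.2] shift(cur axes) [112.3   0.    1.2]
```

View pics/s2.png

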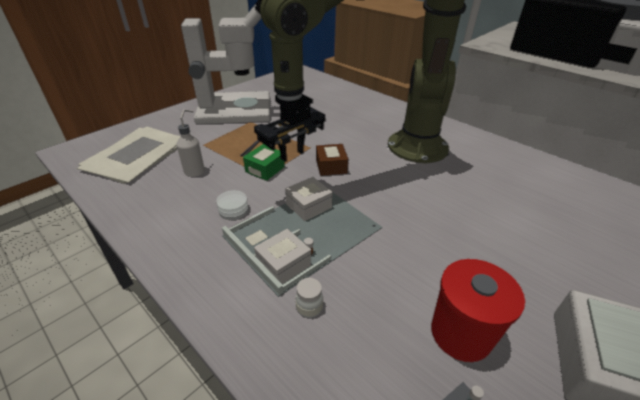

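View pics/t2.png

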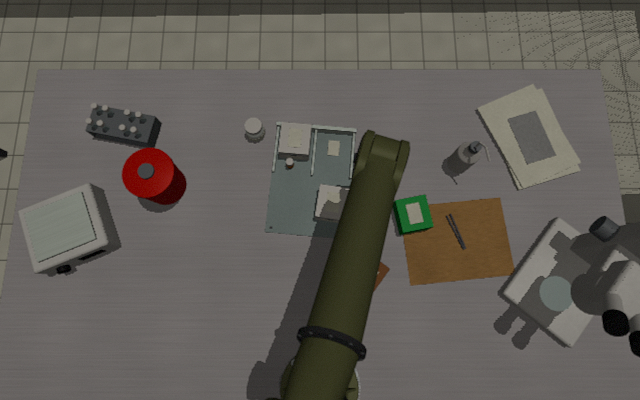

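```bash
python3 -m crank '[28,0,0,0,0,0,50, 28,0,0,0,0,0,50, 28,0,0,0,0,0,50, 28,0,0,0,0,0,50, 0,0,0,0,0,0,50]'
python3 -m crank '[0,0,-3,0,0,0,50, 0,0,-3,0,0,0,50, 0,0,-3,0,0,0,50, 0,0,-3,0,0,0,50, 0,0,0,0,0,0,50]'
python3 - <<'E'
from go import *
plan(-.092,-.1175,.212,RACK[2])
im=save('scene','s3.png')[140:290,230:410]
cv2.imwrite('pics/s3z.png',cv2.resize(im[:,:,::-1],(720,600),interpolation=cv2.INTER_CUBIC))
E
```

```text
time: 4.45
position: [0.5183, -0.118, 0.2126]
tool_rot: [1.274, 1.167, -1.276]
ft_force: [0.7, 0.0, 0.0]
grip_width: 0.574
time: 5.08
position: [0.5196, -0.1061, 0.2129]
tool_rot: [1.275, 1.166, -1.274]
ft_force: [0.0, -0.1, -0.8]
grip_width: 0.571
now rack [-0.0926 -0.1376] z 0.2129 yaw tool y -0.0892 tilt [ 0.  0. -1.] t 5.075 F [ 0.  -0.1 -0.8] w 49.7
rot [ 0.0009 -0.0003 -0.0002] deg 0.1 shift(new axes) mm [  0.9   0.6 -20.1] shift(cur axes) [  0.9   0.6 -20.1]
```

View pics/s3z.png

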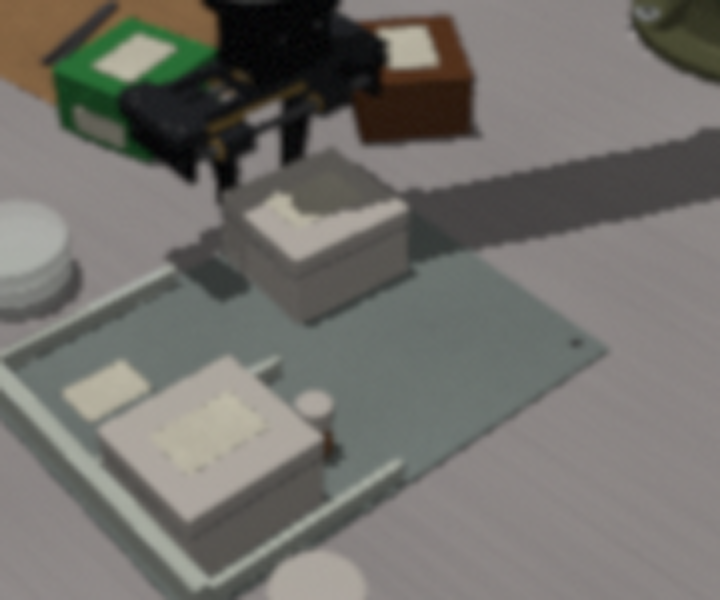

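```bash
python3 -m crank '[0,0,-2,0,0,0,50, 0,0,-2,0,0,0,50, 0,0,-2,0,0,0,50, 0,0,-2,0,0,0,50, 0,0,0,0,0,0,50]'
python3 -m crank '[0,0,-1.5,0,0,0,50, 0,0,-1.5,0,0,0,50, 0,0,-1.5,0,0,0,50, 0,0,-1.5,0,0,0,50, 0,0,0,0,0,0,50]'
python3 - <<'E'
from go import *
plan(-.092,-.1175,.212,RACK[2])
im=save('scene','s4.png')[140:290,230:410]
cv2.imwrite('pics/s4z.png',cv2.resize(im[:,:,::-1],(720,600),interpolation=cv2.INTER_CUBIC))
E
```

```text
time: 5.75
position: [0.5204, -0.0987, 0.2128]
tool_rot: [1.275, 1.165, -1.275]
ft_force: [0.8, -1.7, 0.1]
grip_width: 0.572
time: 6.38
position: [0.5209, -0.0924, 0.2128]
tool_rot: [1.275, 1.165, -1.275]
ft_force: [0.8, -1.3, -0.6]
grip_width: 0.577
now rack [-0.0925 -0.1238] z 0.2128 yaw tool y -0.0897 tilt [ 0.  0. -1.] t 6.375 F [ 0.8 -1.3 -0.6] w 50.2
rot [ 0.0004 -0.0002 -0.0003] deg 0.0 shift(new axes) mm [ 0.8  0.5 -6.3] shift(cur axes) [ 0.8  0.5 -6.3]
```

View pics/s4z.png

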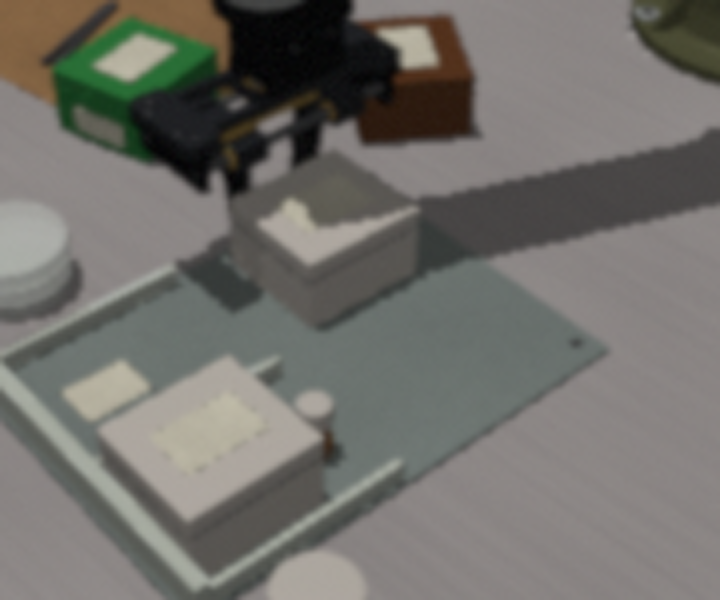

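```bash
python3 -m crank '[0,0,-1.5,0,0,0,50, 0,0,-1.5,0,0,0,50, 0,0,-1.5,0,0,0,50, 0,0,-1.5,0,0,0,50, 0,0,0,0,0,0,50]'
python3 -m crank '[0,0,8,0,0,0,50, 0,0,12,0,0,0,50, 0,0,8,0,0,0,50, -40,0,0,0,0,0,50, -50,0,0,0,0,0,50]'
python3 - <<'E'
from go import *
plan(-.185,-.064,.312,RACK[2]+np.pi/2)
im=save('scene','s5.png')[140:290,230:410]
cv2.imwrite('pics/s5z.png',cv2.resize(im[:,:,::-1],(720,600),interpolation=cv2.INTER_CUBIC))
E
```

```text
time: 7.05
position: [0.5213, -0.0866, 0.2128]
tool_rot: [1.275, 1.166, -1.275]
ft_force: [-0.8, -3.2, 2.3]
grip_width: 0.572
time: 7.68
position: [0.5181, -0.1149, 0.3028]
tool_rot: [1.274, 1.166, -1.278]
ft_force: [1.6, 0.1, 0.3]
grip_width: 0.578
now rack [-0.0933 -0.1465] z 0.3028 yaw tool y -0.0912 tilt [-0.003 -0.    -1.   ] t 7.675 F [1.6 0.1 0.3] w 50.3
rot [-1.5719 -0.0018  0.0027] deg 90.1 shift(new axes) mm [ -9.2  82.5 -91.7] shift(cur axes) [ -9.  -91.8 -82.4]
```

View pics/s5z.png

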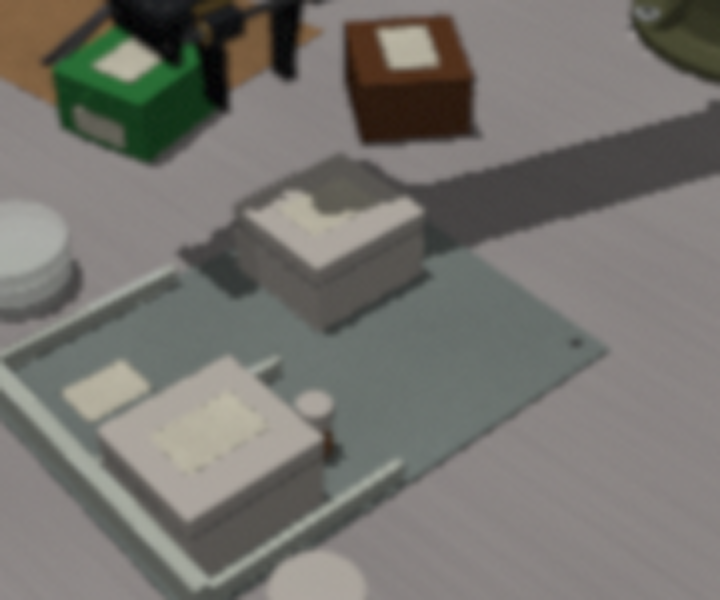

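```bash
python3 - <<'E'
from fit import *
o=(230,140)
top=[[.05,-.047,.064],[.05,.047,.064],[-.05,.047,.064],[-.05,-.047,.064]]
c,_=fit([('scene',top,un([(236,208),(317,271),(425,211),(343,152)],o))],[.52,-.03,0])
s,r=fit([('scene',top,un([(102,432),(190,525),(322,440),(230,355)],o))],[.73,.07,0]);
print(c,s,r.round(1).tolist())
for base in (np.array([.6242,.0226,-.0901]),np.array([.626,.0234,-.087])):
    for q in (c,s):
        d=q[:2]-base[:2];cc,ss=np.cos(base[2]),np.sin(base[2]);print([cc*d[0]+ss*d[1],-ss*d[0]+cc*d[1],q[2]-base[2]])
E
python3 -m crank '[0,0,0,-0.157,0,0,50, 0,0,0,-0.157,0,0,50, 0,0,0,-0.157,0,0,50, 0,0,0,-0.157,0,0,50, 0,0,0,-0.157,0,0,50]'
python3 -m crank '[0,0,0,-0.157,0,0,50, 0,0,0,-0.157,0,0,50, 0,0,0,-0.157,0,0,50, 0,0,0,-0.157,0,0,50, 0,0,0,-0.159,0,0,50]'
python3 - <<'E'
from go import *
plan(-.185,-.063,.312,RACK[2]+np.pi/2)
im=save('top','t6.png')[110:260,250:400]
cv2.imwrite('pics/t6z.png',cv2.resize(im[:,:,::-1],(600,600),interpolation=cv2.INTER_CUBIC))
E
```

```text
[ 0.52485427 -0.02650939 -0.09721291] [ 0.72909849  0.07640061 -0.08696377] [[-1.5, -0.2], [-0.1, 0.1], [1.3, -0.2], [0.1, 0.1]]
[np.float64(-0.0945239833325978), np.float64(-0.05784913600176692), np.float64(-0.007112913785198016)]
[np.float64(0.09963211947407188), np.float64(0.06302095503368164), np.float64(0.0031362262575566208)]
[np.float64(-0.09642654114242273), np.float64(-0.05850921099091371), np.float64(-0.010212913785198022)]
[np.float64(0.09810332542699012), np.float64(0.06175841630952879), np.float64(3.622625755661524e-05)]
time: 8.35
position: [0.5187, -0.115, 0.3026]
tool_rot: [0.681, 1.462, -0.68]
ft_force: [0.2, 0.4, -0.7]
grip_width: 0.571
time: 8.98
position: [0.5187, -0.115, 0.3025]
tool_rot: [0.066, 1.57, -0.066]
ft_force: [-0.0, 0.1, 0.7]
grip_width: 0.575
now rack [-0.0927 -0.1465] z 0.3025 yaw tool y 1.4866 tilt [-0.  0. -1.] t 8.975 F [-0.   0.1  0.7] w 50.0
rot [ 0.0059 -0.0002 -0.0004] deg 0.3 shift(new axes) mm [ -9.5  83.5 -92.3] shift(cur axes) [ -9.4  84.  -91.8]
```

View pics/t6z.png

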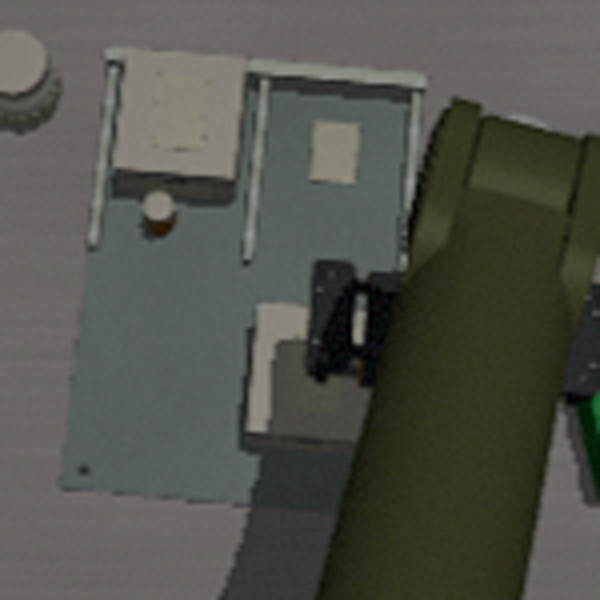

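```bash
python3 - <<'E'
from go import *
to=(250,110)
for p,z in (((258,304),.064),((243,434),.064),((94,247),.02),((247,263),.02),((402,272),.02)):
    print(toR(back('top',un(p,to),z)).round(4))
E
python3 -m crank '[0,0,-23,0,0,0,55, 0,0,-23,0,0,0,55, 0,0,-23,0,0,0,55, 0,0,-24,0,0,0,55, 0,20,0,0.006,0,0,55]'
python3 -m crank '[0,21,0,0,0,0,55, 0,21,0,0,0,0,55, 0,20,0,0,0,0,55, 0,0,0,0,0,0,55, 0,0,0,0,0,0,55]'
python3 - <<'E'
from go import *
plan(-.175,-.061,.212,RACK[2]+np.pi/2)
print(ctrl.get_state()['joint_positions'])
im=save('scene','s7.png')[120:270,230:410]
cv2.imwrite('pics/s7z.png',cv2.resize(im[:,:,::-1],(720,600),interpolation=cv2.INTER_CUBIC))
E
```

```text
[-0.0472 -0.0131]
[-0.1465 -0.0111]
[-0.0017  0.1203]
[-0.004  -0.0002]
[-0.0006 -0.1212]
time: 9.65
position: [0.4264, -0.0876, 0.3025]
tool_rot: [0.081, 1.57, -0.078]
ft_force: [0.7, 0.4, -0.1]
grip_width: 0.63
time: 10.28
position: [0.4337, -0.0256, 0.3027]
tool_rot: [0.076, 1.57, -0.076]
ft_force: [0.5, 0.0, 0.1]
grip_width: 0.632
now rack [-0.1854 -0.0651] z 0.3027 yaw tool y 1.4742 tilt [-0. -0. -1.] t 10.275 F [0.5 0.  0.1] w 55.0
rot [-0.0065 -0.0001  0.0002] deg 0.4 shift(new axes) mm [90.7  4.1 10.4] shift(cur axes) [90.7  4.2 10.3]
[-0.61315754 -0.09366909  0.59007304  2.10443171  0.0582244   1.11588401
  1.42343121]
```

View pics/s7z.png

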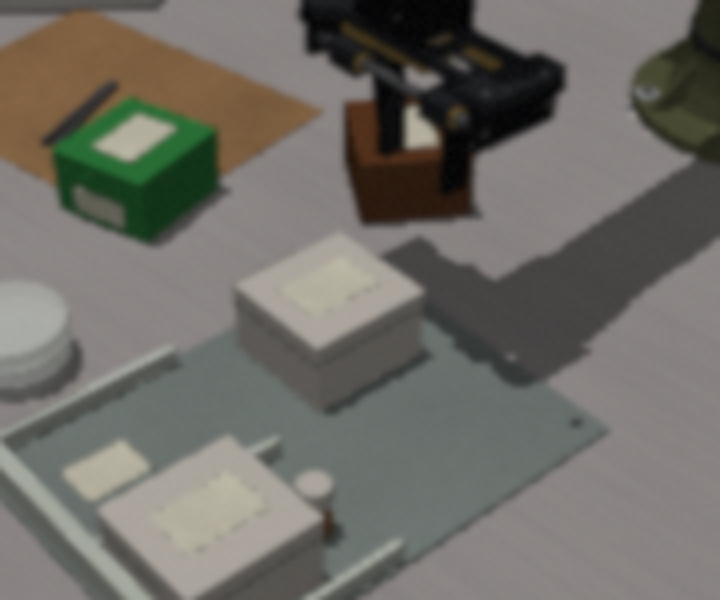

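```bash
python3 -m crank '[0,4,8,-0.006,0,0,55, 25,0,0,0,0,0,55, 25,0,0,0,0,0,55, 25,0,0,0,0,0,55, 15,0,0,0,0,0,55]'
python3 -m crank '[0,0,3,0,0,0,55, 0,0,3,0,0,0,55, 0,0,3,0,0,0,55, 0,0,3,0,0,0,55, 0,0,0,0,0,0,55]'
python3 - <<'E'
from go import *
plan(-.10,-.061,.212,RACK[2]+np.pi/2)
im=save('scene','s8.png')[120:270,230:410]
cv2.imwrite('pics/s8z.png',cv2.resize(im[:,:,::-1],(720,600),interpolation=cv2.INTER_CUBIC))
E
```

```text
time: 10.95
position: [0.4423, -0.0216, 0.2117]
tool_rot: [0.07, 1.57, -0.071]
ft_force: [0.6, -0.5, 0.1]
grip_width: 0.631
time: 11.58
position: [0.4545, -0.0225, 0.2131]
tool_rot: [0.07, 1.569, -0.07]
ft_force: [-0.5, -0.0, 0.2]
grip_width: 0.631
now rack [-0.165  -0.0601] z 0.2131 yaw tool y 1.482 tilt [ 0.001  0.    -1.   ] t 11.575 F [-0.5 -0.   0.2] w 54.9
rot [ 0.0013  0.0008 -0.0002] deg 0.1 shift(new axes) mm [ 1.1 -0.9 65. ] shift(cur axes) [ 1.1 -0.9 65. ]
```

View pics/s8z.png

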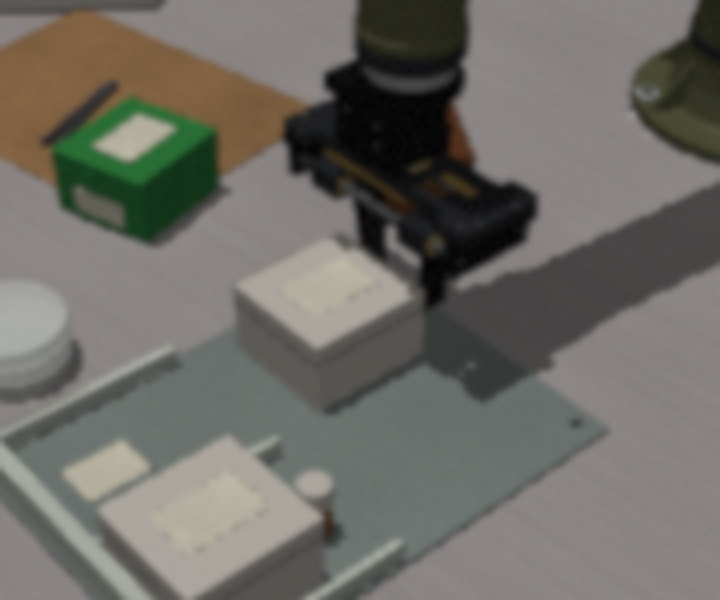

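```bash
for i in 1; do python3 -m crank '[0,0,3,0,0,0,55, 0,0,3,0,0,0,55, 0,0,3,0,0,0,55, 0,0,3,0,0,0,55, 0,0,3,0,0,0,55]'; done
python3 -m crank '[0,0,3,0,0,0,55, 0,0,3,0,0,0,55, 0,0,3,0,0,0,55, 0,0,3,0,0,0,55, 0,0,3,0,0,0,55]'
python3 -m crank '[0,0,3,0,0,0,55, 0,0,3,0,0,0,55, 0,0,3,0,0,0,55, 0,0,3,0,0,0,55, 0,0,0,0,0,0,55]'
python3 - <<'E'
from go import *
plan(-.10,-.061,.212,RACK[2]+np.pi/2)
im=save('scene','s9.png')[140:290,220:400]
cv2.imwrite('pics/s9z.png',cv2.resize(im[:,:,::-1],(720,600),interpolation=cv2.INTER_CUBIC))
im=save('top','t9.png')[110:260,250:400]
cv2.imwrite('pics/t9z.png',cv2.resize(im[:,:,::-1],(600,600),interpolation=cv2.INTER_CUBIC))
E
```

```text
time: 12.25
position: [0.4685, -0.0237, 0.2124]
tool_rot: [0.07, 1.572, -0.07]
ft_force: [-4.6, -0.4, 1.4]
grip_width: 0.63
time: 12.88
position: [0.4842, -0.0251, 0.2127]
tool_rot: [0.07, 1.57, -0.07]
ft_force: [-0.8, 0.6, -1.3]
grip_width: 0.633
time: 13.5
position: [0.4965, -0.0262, 0.2129]
tool_rot: [0.07, 1.569, -0.07]
ft_force: [-0.8, 0.4, -1.0]
grip_width: 0.632
now rack [-0.1228 -0.0601] z 0.2129 yaw tool y 1.482 tilt [ 0.001 -0.    -1.   ] t 13.5 F [-0.8  0.4 -1. ] w 55.0
rot [0.0013 0.0011 0.    ] deg 0.1 shift(new axes) mm [ 0.9 -0.9 22.8] shift(cur axes) [ 1.  -1.  22.8]
```

View pics/s9z.png

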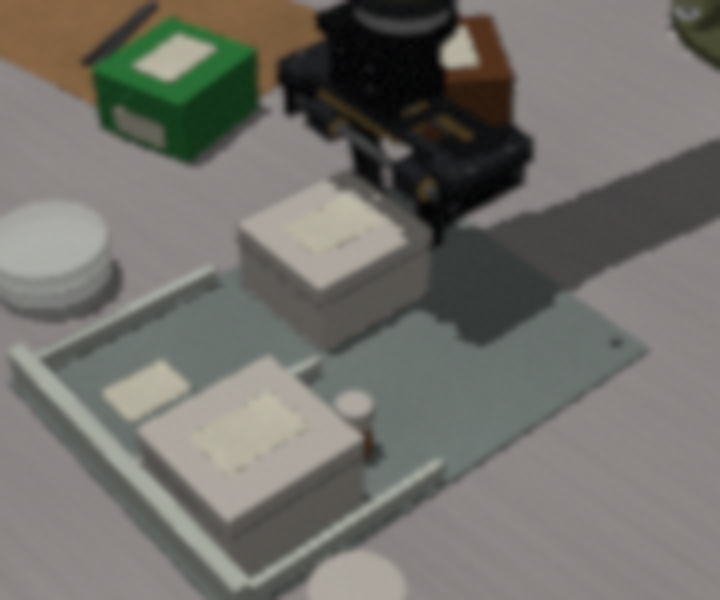

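View pics/t9z.png

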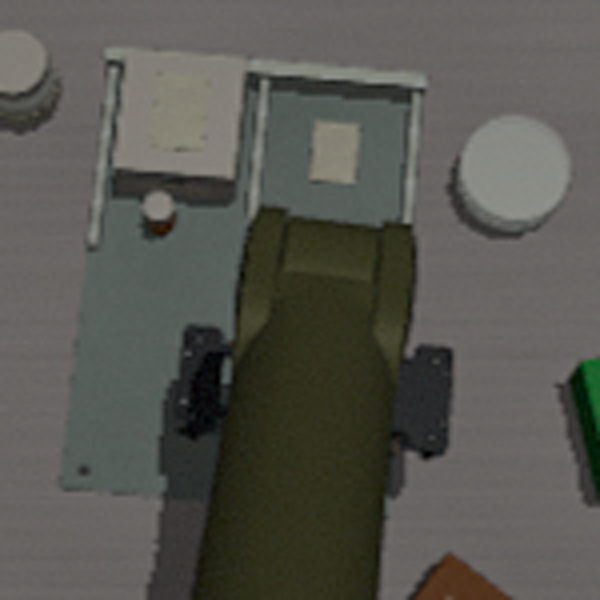

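Run:
```python
from go import *
o=(220,140)
top=[[.05,-.047,.064],[.05,.047,.064],[-.05,.047,.064],[.05,-.047,.004],[.05,.047,.004]]
top=top[:3]+top[4:]
c,r=fit([('scene',top,un([(239,235),(323,293),(432,233),(330,350)],o))],[.56,-.03,-.09]);print(toR(c),c[2]-RACK[2],r.round(1).tolist())
for p,z in (((239,235),.064),((323,293),.064),((330,350),.004)): print(toR(back('scene',un(p,o),z)).round(4))
# predicted zoom pixels for ideal pose
x=-.1228+.0095+.05
for y in(-.061,):
    W=SE(RACK,[[x+a,y+b,z] for a,b,z in top]);print(((proj('scene',W)-o+.5)*4-.5).round(0))
```

```text
[-0.06108838 -0.05599599] 0.04183676036036367 [[-0.6, -1.7], [0.7, 0.3], [0.5, -0.8], [-0.6, 2.5]]
[-0.0061 -0.0939]
[-0.0125 -0.0091]
[-0.0207 -0.0136]
[[235. 221.]
 [319. 289.]
 [432. 228.]
 [321. 354.]]
```

```bash
python3 -m crank '[0,-0.3,2.5,0,0,0,55, 0,-0.3,2.5,0,0,0,55, 0,-0.3,2.5,0,0,0,55, 0,-0.3,2.5,0,0,0,55, 0,-0.3,2.5,0,0,0,55]'
python3 -m crank '[0,-0.3,2.5,0,0,0,55, 0,-0.3,2.5,0,0,0,55, 0,-0.3,2.5,0,0,0,55, 0,-0.1,2.5,0,0,0,55, 0,0,0,0,0,0,55]'
python3 - <<'E'
from go import *
plan(-.10,-.061,.212,RACK[2]+np.pi/2)
im=save('scene','s10.png')[140:290,220:400]
cv2.imwrite('pics/s10z.png',cv2.resize(im[:,:,::-1],(720,600),interpolation=cv2.INTER_CUBIC))
E
```

```text
time: 14.22
position: [0.5084, -0.0288, 0.2128]
tool_rot: [0.07, 1.57, -0.07]
ft_force: [-4.1, 0.0, 3.1]
grip_width: 0.632
time: 14.85
position: [0.5187, -0.0308, 0.2128]
tool_rot: [0.07, 1.568, -0.07]
ft_force: [-1.4, 1.0, 0.4]
grip_width: 0.633
now rack [-0.1003 -0.0627] z 0.2128 yaw tool y 1.4818 tilt [ 0.001 -0.    -1.   ] t 14.85 F [-1.4  1.   0.4] w 55.1
rot [0.0011 0.0015 0.0003] deg 0.1 shift(new axes) mm [0.8 1.7 0.3] shift(cur axes) [0.8 1.7 0.3]
```

View pics/s10z.png

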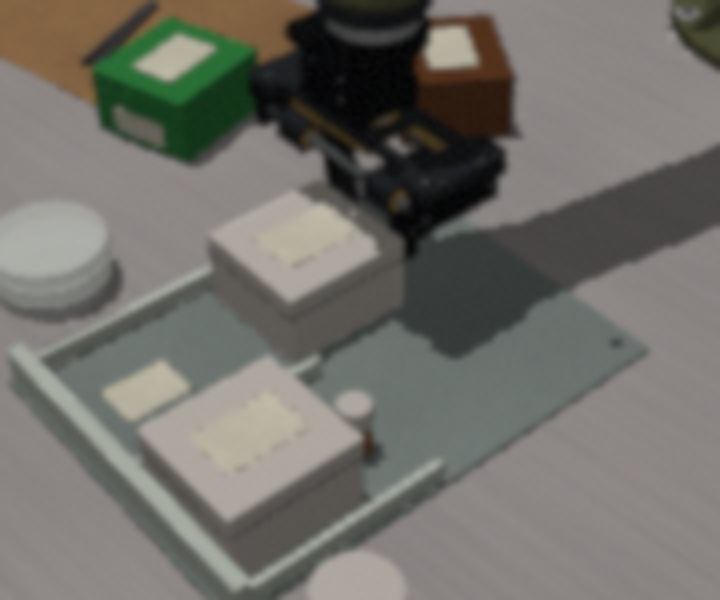

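```bash
cat > ov.py <<'E'
from go import *
import sys
def ov(src,dst,x,y,o,cam='scene',yaw=0):
    im=cv2.imread('pics/'+src);im=im[o[1]:o[1]+150,o[0]:o[0]+(180 if cam=='scene' else 150)]
    im=cv2.resize(im,None,fx=4,fy=4,interpolation=cv2.INTER_CUBIC)
    def poly(P,col):
        q=((proj(cam,SE(RACK,P))-o+.5)*4-.5).round().astype(int);cv2.polylines(im,[q],True,col,1)
    B=[(.05,-.047),(.05,.047),(-.05,.047),(-.05,-.047)]
    c,s=np.cos(yaw),np.sin(yaw)
    B=[(x+c*a-s*b,y+s*a+c*b) for a,b in B]
    for z in(.064,.004): poly([[a,b,z] for a,b in B],(0,0,255))
    for yc in(-.122,0,.122): poly([[0,yc-.003,.02],[0,yc+.003,.02],[.15,yc+.003,.02],[.15,yc-.003,.02]],(0,255,255))
    poly([[.1+a,.061+b,.064] for a,b in((.05,-.047),(.05,.047),(-.05,.047),(-.05,-.047))],(0,255,0))
    poly([[-.19,-.128,.004],[-.19,.128,.004],[.165,.128,.004],[.165,-.128,.004]],(255,0,0))
    cv2.imwrite('pics/'+dst,im)
E
python3 - <<'E'
from ov import *
ov('s10.png','s10o.png',-.041,-.061,(220,140))
E
```

```text
(no output)
```

View pics/s10o.png

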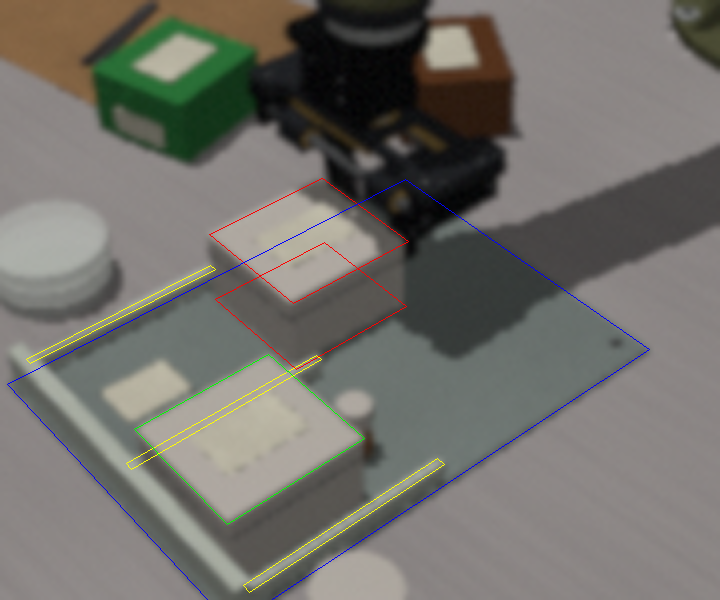

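```bash
python3 -m crank '[0,0,4,0,0,0,55, 0,0,5,0,0,0,55, 0,0,5,0,0,0,55, 0,0,5,0,0,0,55, 0,0,5,0,0,0,55]'
python3 -m crank '[0,0,5,0,0,0,55, 0,0,5,0,0,0,55, 0,0,5,0,0,0,55, 0,0,4,0,0,0,55, 0,0,2,0,0,0,55]'
python3 - <<'E'
from ov import *
plan(.0405,-.0625,.2128,RACK[2]+np.pi/2)
save('scene','s11.png');x=toR(ctrl.get_state()['position'])[0]
ov('s11.png','s11o.png',x+.0595,-.061,(220,140))
E
```

```text
time: 15.52
position: [0.5425, -0.0328, 0.2127]
tool_rot: [0.07, 1.57, -0.07]
ft_force: [-2.5, 0.3, 1.1]
grip_width: 0.635
time: 16.15
position: [0.5632, -0.0346, 0.2128]
tool_rot: [0.07, 1.57, -0.07]
ft_force: [-2.3, -0.4, 0.2]
grip_width: 0.63
now rack [-0.0556 -0.0625] z 0.2128 yaw tool y 1.4821 tilt [-0. -0. -1.] t 16.15 F [-2.3 -0.4  0.2] w 54.8
rot [ 0.0014 -0.      0.    ] deg 0.1 shift(new axes) mm [-0.  -0.  96.1] shift(cur axes) [-0.  -0.1 96.1]
```

View pics/s11o.png

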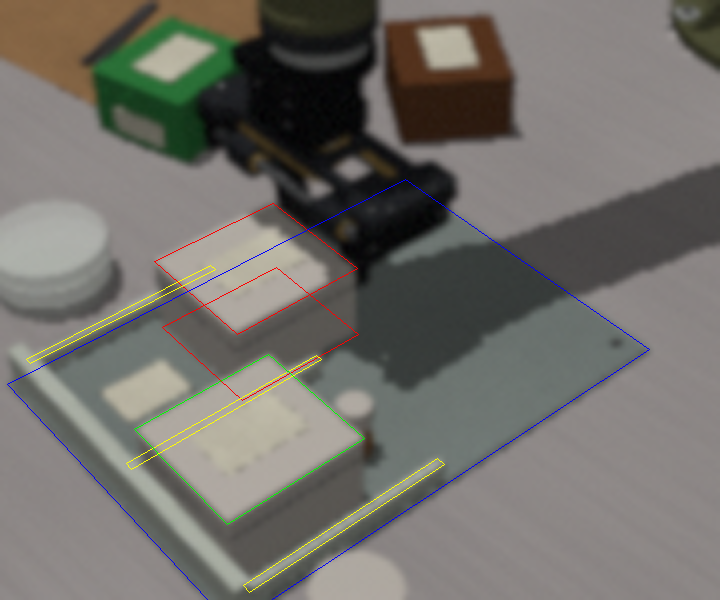

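```bash
python3 -m crank '[0,0,5,0,0,0,55, 0,0,5,0,0,0,55, 0,0,5,0,0,0,55, 0,0,5,0,0,0,55, 0,0,5,0,0,0,55]'
python3 -m crank '[0,0,5,0,0,0,55, 0,0,5,0,0,0,55, 0,0,5,0,0,0,55, 0,0,5,0,0,0,55, 0,0,5,0,0,0,55]'
python3 -m crank '[0,0,5,0,0,0,55, 0,0,5,0,0,0,55, 0,0,4,0,0,0,55, 0,0,3,0,0,0,55, 0,0,2,0,0,0,55]'
python3 - <<'E'
from ov import *
plan(.0405,-.0625,.2128,RACK[2]+np.pi/2)
save('scene','s12.png');x=toR(ctrl.get_state()['position'])[0]
ov('s12.png','s12o.png',x+.0595,-.061,(220,140))
E
```

```text
time: 16.82
position: [0.5882, -0.0369, 0.2128]
tool_rot: [0.07, 1.57, -0.07]
ft_force: [-2.4, 0.3, 0.3]
grip_width: 0.634
time: 17.45
position: [0.6131, -0.0391, 0.2128]
tool_rot: [0.07, 1.57, -0.07]
ft_force: [-3.6, -0.2, 0.9]
grip_width: 0.632
time: 18.08
position: [0.6318, -0.0408, 0.2128]
tool_rot: [0.07, 1.57, -0.07]
ft_force: [-3.6, -0.4, 2.4]
grip_width: 0.632
now rack [ 0.0133 -0.0624] z 0.2128 yaw tool y 1.482 tilt [-0.  0. -1.] t 18.075 F [-3.6 -0.4  2.4] w 55.0
rot [ 0.0013 -0.0002 -0.0001] deg 0.1 shift(new axes) mm [-0.  -0.1 27.2] shift(cur axes) [-0.  -0.1 27.2]
```

View pics/s12o.png

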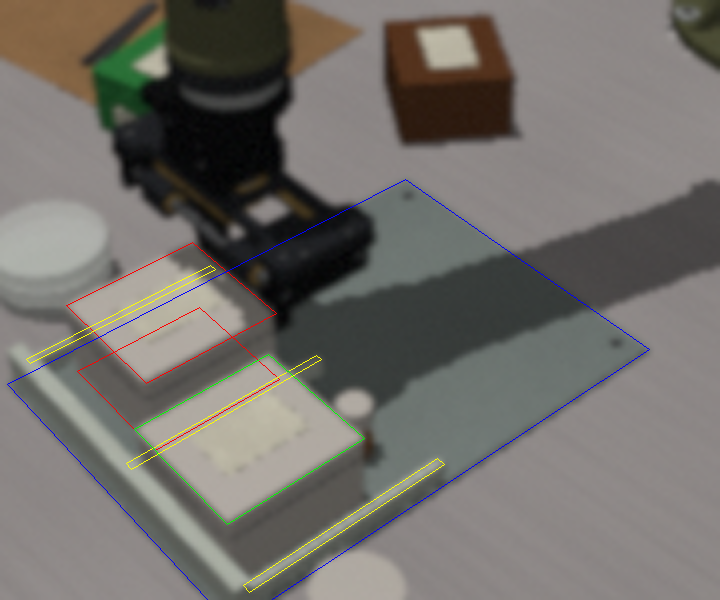

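```bash
python3 -m crank '[0,0,4,0,0,0,55, 0,0,4,0,0,0,55, 0,0,4,0,0,0,55, 0,0,4,0,0,0,55, 0,0,2,0,0,0,55]'
python3 -m crank '[0,0,1,0,0,0,55, 0,0,1,0,0,0,55, 0,0,1,0,0,0,55, 0,0,1,0,0,0,55, 0,0,1,0,0,0,55]'
python3 -m crank '[0,0,1,0,0,0,55, 0,0,1,0,0,0,55, 0,0,0.5,0,0,0,55, 0,0,0.5,0,0,0,55, 0,0,0.5,0,0,0,55]'
python3 - <<'E'
from ov import *
plan(.0405,-.0625,.2128,RACK[2]+np.pi/2)
E
```

```text
time: 18.75
position: [0.6499, -0.0424, 0.2128]
tool_rot: [0.07, 1.57, -0.07]
ft_force: [-3.8, 0.8, 2.2]
grip_width: 0.633
time: 19.38
position: [0.6547, -0.0428, 0.2128]
tool_rot: [0.07, 1.57, -0.07]
ft_force: [-3.0, 0.6, 1.3]
grip_width: 0.632
time: 20.0
position: [0.6576, -0.0431, 0.2128]
tool_rot: [0.07, 1.572, -0.069]
ft_force: [-7.0, 1.1, 4.0]
grip_width: 0.632
now rack [ 0.0392 -0.0624] z 0.2128 yaw tool y 1.482 tilt [-0.002  0.    -1.   ] t 20.0 F [-7.   1.1  4. ] w 55.0
rot [ 0.0013 -0.0019 -0.0002] deg 0.1 shift(new axes) mm [-0.  -0.1  1.3] shift(cur axes) [-0.  -0.1  1.3]
```

```bash
python3 -m crank '[0,0,0.4,0,0,0,55, 0,0,0.4,0,0,0,55, 0,0,0.4,0,0,0,55, 0,0,0,0,0,0,55, 0,0,0,0,0,0,55]'
```

```text
time: 20.62
position: [0.6581, -0.0432, 0.2128]
tool_rot: [0.071, 1.574, -0.069]
ft_force: [-9.7, 1.8, 6.2]
grip_width: 0.634
```

```bash
python3 -m crank '[0,0,0.5,0,0,0,55, 0,0,0.5,0,0,0,55, 0,0,0.5,0,0,0,55, 0,0,0,0,0,0,55, 0,0,0,0,0,0,55]'
python3 - <<'E'
from ov import *
plan(.0405,-.0625,.2128,RACK[2]+np.pi/2);print(ctrl.get_state()['torque'])
save('scene','s13.png')
ov('s13.png','s13o.png',.1,-.061,(220,140))
E
```

```text
time: 21.25
position: [0.6586, -0.0433, 0.2128]
tool_rot: [0.071, 1.577, -0.069]
ft_force: [-13.0, 1.1, 10.2]
grip_width: 0.63
now rack [ 0.0402 -0.0625] z 0.2128 yaw tool y 1.4819 tilt [-0.008  0.002 -1.   ] t 21.25 F [-13.    1.1  10.2] w 54.8
rot [ 0.0012 -0.0077 -0.0011] deg 0.5 shift(new axes) mm [-0.   0.   0.3] shift(cur axes) [-0.   0.   0.3]
[0.32606053 2.73012467 0.02221351]
```

View pics/s13o.png

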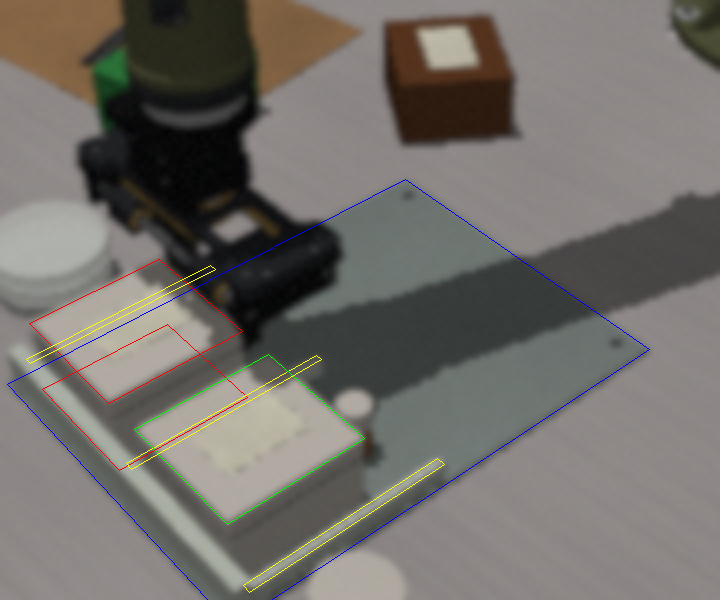

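```bash
python3 -m crank '[0,0,-1,0,0,0,55, 0,0,-2,0,0,0,55, 0,0,-6,0,0,0,55, 0,0,-12,0,0,0,55, 0,0,-20,0,0,0,55]'
python3 -m crank '[0,0,-20,0,0,0,55, -30,0,0,0,0,0,55, -45,0,0,0,0,0,55, -45,0,0,0,0,0,55, -45,0,0,0,0,0,55]'
python3 -m crank '[0,0,-40,0,0,0,55, 0,45,-30,0,0,0,55, 0,50,0,0,0,0,55, 0,50,0,0,0,0,55, 0,50,0,0,0,0,55]'
python3 -m crank '[0,50,0,0,0,0,55, 0,50,0,0,0,0,55, 0,50,0,0,0,0,55, 0,0,0,0,0,0,55, 0,0,0,0,0,0,55]'
python3 - <<'E'
from ov import *
save('scene','s14.png');save('top','t14.png')
ov('s14.png','s14o.png',.1,-.061,(220,140))
ov('t14.png','t14o.png',.1,-.061,(250,110),'top')
E
```

```text
time: 21.92
position: [0.6197, -0.0397, 0.2129]
tool_rot: [0.069, 1.568, -0.07]
ft_force: [-0.8, -0.8, -0.1]
grip_width: 0.632
time: 22.55
position: [0.5995, -0.0381, 0.3794]
tool_rot: [0.07, 1.568, -0.069]
ft_force: [0.4, 0.4, -0.1]
grip_width: 0.632
time: 23.18
position: [0.5472, 0.1638, 0.3782]
tool_rot: [0.071, 1.568, -0.069]
ft_force: [1.2, -0.2, 0.5]
grip_width: 0.628
time: 23.8
position: [0.5608, 0.3112, 0.3776]
tool_rot: [0.069, 1.569, -0.071]
ft_force: [0.2, -0.6, -0.1]
grip_width: 0.632
```

View pics/s14o.png

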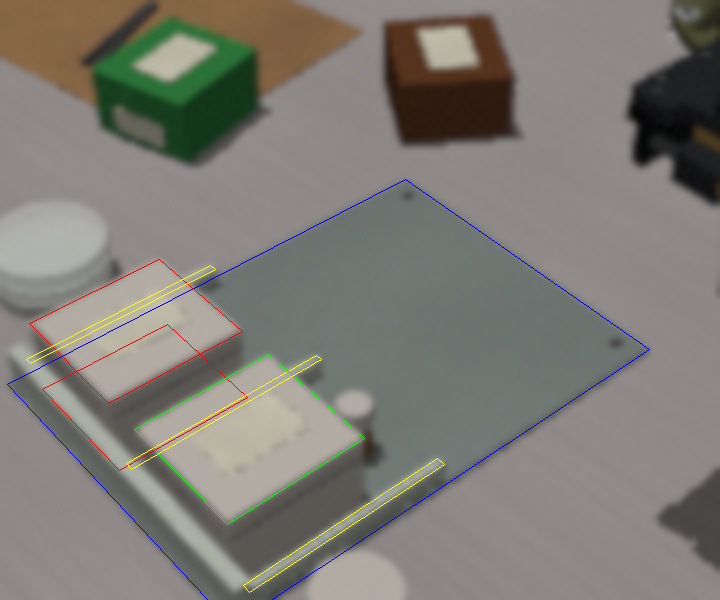

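View pics/t14o.png

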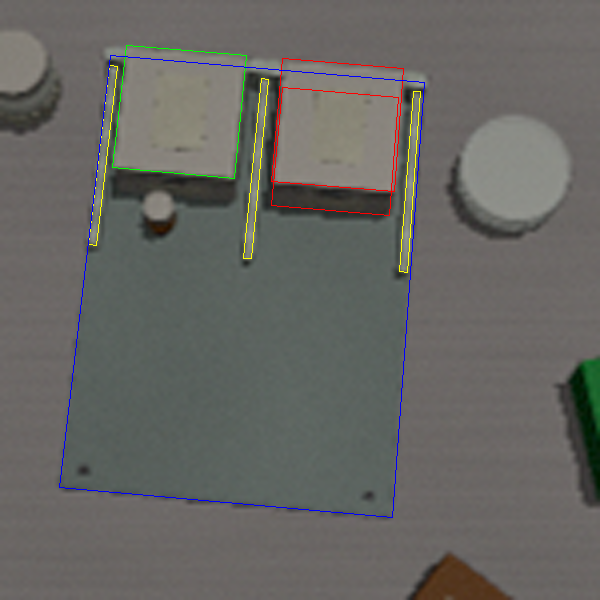

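Run:
```python
import cv2
a=cv2.imread('pics/t14.png')[118:178,265:365];cv2.imwrite('pics/t14z.png',cv2.resize(a,(800,480),interpolation=cv2.INTER_CUBIC))
```

```text
(no output)
```

View pics/t14z.png

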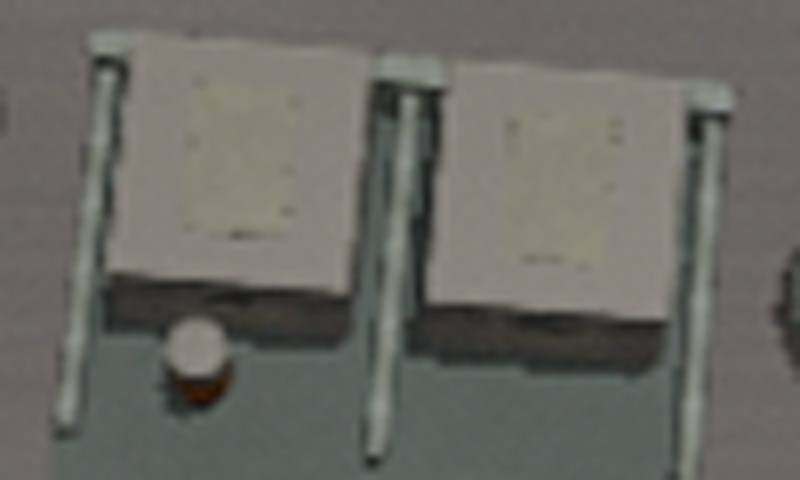

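Run:
```python
from h import *
print(ctrl.get_state()['time'],ctrl.get_state()['qd'].round(3));print(ctrl.close_job())
```

```text
23.9 [ 0.004 -0.004  0.001 -0.002 -0.005  0.002 -0.002]
the job is handed in; nothing more can be done
None
```

The white slide case is home in the empty (right-hand) lane, against the stop bar. I handed the job in at 23.9 s of the 72 s allowed.

**What I did:** The case stood about 11 mm right of the lane's middle line and turned about 0.05 rad. I centred and squared it with a two-finger nudge on its right side. Then I pushed it from behind with two fingertips, at about 31 mm above the bench, clear of the 20 mm rail tops. I steered about 2.5 mm sideways as it entered the lane. I kept pushing until the force rose to about 13 N along the lane with the case no longer moving, then backed straight off and moved the arm well away.

**Last checks:**
- **Position:** In both cameras the case matches the expected home outline about as well as the stored case does, at the same depth.
- **Squareness:** In the top picture its near edge looks turned about 0.016 rad from the stored case's, which is within how well I can read the pixels.
- **Rails:** Gaps show on both sides, and the wrist force stayed at ordinary sliding levels until the stop. I had no direct contact check.
- **Other things:** The stored case, vial, dishes and the green and brown look-alikes appear unmoved. I did not check the jar or the things further out on the bench again at the end.
- **Measurements that disagreed:** The two cameras put the case's starting place about 5 mm apart. One scene-camera fit just before the lane, with the gripper partly hiding the case, gave a turn of 0.04 rad. I did not rely on that fit, because later overlays and the flush finger contact contradicted it.

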